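# Hang the spice shelf on its two pegs

## Robot

A 6-joint arm with a two-finger parallel gripper is mounted at the origin on the work surface. World frame = base frame: x ahead of the robot, y to its left, z up, the work surface at z = 0. Lengths are in mm, angles in degrees, forces in N, time in s.
With the tool pointing down it reaches from about 300 to 850 mm from the base axis. Payload 4.2 kg.
Tool frame: the origin (TCP) lies midway between the tips of the shut fingers; the grasp point (between the pads) lies 19 mm behind it; z points along the fingers, y is the direction in which the jaws open and shut (so a half turn about z gives the same grasp; the last joint's range is limited). The gripper opens to 91 mm and grips with 3 to 60 N. Pads are 32 mm wide; open, the fingers measure 118 mm over their backs; the gripper's body (76 mm by 178 mm) begins 60 mm behind the grasp point.
Start: joints at [74.656, 18.312, 89.639, -0, 72.044, -1.146], TCP at [141.033, 557.452, 213.976] pointing down, gripper open.
Joint ranges: [-177.97, 177.97], [-48.28, 115.42], [12.27, 149.76], [-77.06, 257.06], [2.81, 150.46], [-146.56, 146.56]. Speed limits (degrees/s): [147.25, 147.25, 180, 180, 180, 180].

## Interface

Orientations are given as [roll, pitch, yaw] about the fixed x, y, z axes, in that order (R = Rz(yaw) Ry(pitch) Rx(roll)).
In Python, from workcell import * gives the robot as it stands.
- The arm moves only by the tool arm_command, never from a script. Its argument "deltas" is text: rows parted by semicolons, each of 7 numbers parted by spaces: the shift along the tool's x, y, z in mm, then the turn, a rotation vector about the tool's x, y, z in degrees, then the finger opening in mm, from 0 to 91.2. In form: x y z wx wy wz hand; .... A call has 1 to 5 rows; each row shifts and turns the commanded pose from where the row before left it, along the tool's axes as they then stand; what a row does not reach is not made up. A row lasts 1/8 s, in which the tool goes at most 62.5 mm and 10.7 degrees, less where a joint would pass 70% of its speed; a pose out of reach is approached as far as the arm can. A call is refused whole if a number of a shift passes 62.5 or a number of a turn 10.7, either way. A call with a gripper value outside its range is refused whole. The fingers move at their own pace and stop on an object; "force" is the grip in N (left out, the last holds). Time passes only in rows, so rows that do not move let the fingers close. It gives the time, the measured TCP pose, the force and the opening at its end, in the units of the state.
- state(): the state, without advancing time (a new reading comes with each control period).
- grab_frame(name): name is "scene" or "top" or "wrist"; returns the picture (384x512x3 uint8, red, green, blue); there is no depth.
- camera_model(name): a dict with "fx", "fy", "cx", "cy" (pixels), "k1" (the pictures are not rectified: a ray, as slopes to the right and down, at radius r is drawn at 1 + k1 r^2 times it, then the intrinsics apply), "rvec" (rotation vector, rad) and "tvec" (3), from world to camera coordinates, as OpenCV has them; the wrist camera has in their place "mount" (4x4, takes a point from camera to tool coordinates, whose origin is the TCP and whose axes are the flange's). Camera axes: x right, y down, z forward; pixel columns grow to the right and rows downward; lengths in mm; the calibration is good to about 2 mm. A picture is of the moment at which its call begins: read the wrist's pose just before it. camera_model takes no time and is no camera call.
- job_done(): hands the job in, once; it reports no verdict.
The state is a dict: "time_s": time; "qpos": joint angles; "qvel": joint speeds; "effort": joint torques, N m; "ee_pos": TCP position; "ee_rot": TCP orientation; "force": force on the tool from outside, world axes, zero at the start; "torque": the same for the moment, N m; "gripper_width": finger opening in mm.
Only numpy, scipy, OpenCV 4.12 (cv2) and the standard library are available. Lean on these libraries where they do the work, as an engineer would, in place of code of your own. Each camera call takes 0.05 s, during which the arm holds its last target. There are 200 camera calls.

## Task

Take the empty wooden spice shelf off the counter and hang it on the two upturned steel pegs of the orange board: feel lightly for the pegs with the shelf, let both go up through the two holes of its top rail, and lower it by hand until the rail rests fully down on both pegs, then let go. Never force or drop it, and leave the spice jars standing where they are.

Things in the scene. Friction and masses are not known exactly. Their poses are not given: they have to be found in the camera images.
- rail_mid (a point): Middle of the top rail of the empty wooden spice shelf, a frame 280 long (its y), 70 deep (x), 150 high (z up); stands upright on the counter. Rail 36 wide (x), 18 thick; origin half-way up it, 141 above the foot. Two 12 mm holes go straight through the rail, 90 to either side along y. Inside faces of its ends at 128 to either side. Foot board 10 thick. 0.3-0.5 kg, same both ways round.
- pegs_mid (a point): Nominal place of the pegs: half-way between them, level with their washers' tops; y along the board, x into it, z up. Each peg, 90 to either side along y, is a 10 mm steel arm 100 out from the board, bent up at its end; on the bend a 24 mm washer, 3 thick, from which an 8 mm upright rises 30, cut flat. Both are off by one unknown shift, up to 6 in x and 10 in y (height, angle, spacing true).
- board: Orange pegged board 650 long, 340 high, upright on the counter; origin at its foot on its front face, below the pegs; front looks to -x, y along it, z up. The pegs sit on a dark batten that hangs with play: feel for them lightly, 30 N is the most the batten may bear. A ledge 30 high stands out 170. Spoon, tongs, scoop, pot holder hang within 45 of the face, at least 160 along y from the middle.
- jar_a_mid (a point): Glass spice jar with steel lid, 46 across, 78 high, half-way up it; not to be moved
- jar_b_mid (a point): Glass spice jar with steel lid, 46 across, 78 high, half-way up it; not to be moved
- jar_c_mid (a point): Glass spice jar with steel lid, 46 across, 78 high, half-way up it; not to be moved

How it is judged (in metres and radians):
On the way, in this order (a step that is already met when the one before it is completed fails the run):
1. the shelf is lifted clear of the counter in the gripper (height (world z) of rail_mid above 0.17 m and contact force between spice_shelf and the fingers above 1 N), for 0.2 s.
2. the rail is lowered home onto both pegs while still held, not dropped (z of rail_mid in the frame of pegs_mid below 0.014 m and contact force between spice_shelf and the fingers above 1 N and x of rail_mid in the frame of pegs_mid between -0.0095 and 0.0095 m and y of rail_mid in the frame of pegs_mid between -0.014 and 0.014 m), for 0.1 s.
At the end, for the whole second after the job is handed in: The shelf hangs on both pegs, let go and at rest: rail resting on both pegs' washers (its middle 9 mm above them, +2.5/-3 mm), within 9.5 mm (x) and 14 mm (y) of the pegs' nominal middle, within 0.06 rad along the board and within 0.08 rad of upright (z of rail_mid in the frame of pegs_mid between 0.006 and 0.0115 m and angle between the y axis of rail_mid and the y axis of pegs_mid, either way round below 0.06 rad and angle between rail_mid's own z axis and vertical below 0.08 rad and linear speed of spice_shelf below 0.03 m/s and x of rail_mid in the frame of pegs_mid between -0.0095 and 0.0095 m and y of rail_mid in the frame of pegs_mid between -0.014 and 0.014 m); the robot touches nothing.
It fails at once if the shelf is pressed against the board or its pegs with more than 30 N (contact force between spice_shelf and board above 30 N).
It fails at once if a spice jar is shifted by more than 15 mm or knocked over (distance of any of jar_a_mid, jar_b_mid, jar_c_mid from where it was at the start of the episode above 0.015 m).
It also fails if it takes over 54 s, if anything falls off the work surface, if the arm or the gripper's body presses on something with over 40 N, if the wrist force passes 120 N, or if a joint passes its speed limit or range.

## Working session

There is one attempt and no reset: what is moved stays moved. The work goes in short steps, Python scripts to look and compute and a tool call to move; the robot and the scene stay as the last step left them, time stands still between calls to the robot, and variables do not carry over. Pictures are saved under pics/ and viewed, about 8 in all and at most 12, crops included, and the job is handed in when it is done.

Besides the shell and the picture viewer there is one more tool, called after "Call:" by a JSON object that holds its "name" and its "arguments". arm_command: Moves the arm, as the interface text tells. Its arguments: {"type":"object","properties":{"deltas":{"type":"string"},"force":{"type":"number"}},"required":["deltas"]}

```bash
mkdir -p pics; python3 - <<'E'
from workcell import *
import cv2,numpy as np
s=state();print(s)
for n in("scene","top","wrist"):
    im=grab_frame(n);cv2.imwrite(f"pics/{n}0.png",im[:,:,::-1]);print(n,camera_model(n))
a=[cv2.imread(f"pics/{n}0.png") for n in("scene","top")]
for n,i in zip(("scene","top"),a): cv2.imwrite(f"pics/{n}0b.png",cv2.resize(i,(800,600),interpolation=cv2.INTER_CUBIC))
E
```

```text
{'time_s': 0.0, 'qpos': array([ 7.46569563e+01,  1.83517482e+01,  8.97079074e+01, -1.52149391e-03,
        7.20444207e+01, -1.14506794e+00]), 'qvel': array([-0.13096916, -0.11643475, -0.05514032, -0.03521029,  0.06688507,
        0.01197191]), 'effort': array([ 9.15142900e-04, -4.12461913e+01, -2.31974047e+01,  7.27576646e-02,
        4.56646609e-02, -1.37005045e-04]), 'ee_pos': array([140.8929677 , 556.93213982, 213.10904857]), 'ee_rot': array([-1.79895916e+02, -6.33600299e-04,  1.65802494e+02]), 'force': array([-0.07066317, -0.21870028, -0.09441337]), 'torque': array([ 0.02177146, -0.03830721, -0.05607636]), 'gripper_width': 90.6621537887355}
scene {'fx': 480.9993467641774, 'fy': 480.9993467641774, 'cx': 252.4740713397532, 'cy': 206.2074337208623, 'k1': -0.11098365617335723, 'rvec': array([ 1.92233048,  1.59793608, -0.59577843]), 'tvec': array([ -41.44075145, -275.87332831, 1696.90915   ])}
top {'fx': 459.18388417841265, 'fy': 459.18388417841265, 'cx': 256.09841654275243, 'cy': 198.81251417207167, 'k1': 0.05592157059583268, 'rvec': array([ 2.13564691, -2.12011827,  0.2290333 ]), 'tvec': array([ -57.73502271,  564.75045681, 1147.28237393])}
wrist {'fx': 303.16394569434766, 'fy': 303.16394569434766, 'cx': 255.38342960295833, 'cy': 193.43841742826487, 'k1': -0.036896768646081775, 'mount': array([[-9.54030953e-04, -9.65631255e-01, -2.59914158e-01,
         7.27354021e+01],
       [ 9.99999544e-01, -9.30890488e-04, -2.12122220e-04,
        -1.93020831e-01],
       [-3.71197719e-05, -2.59914242e-01,  9.65631703e-01,
        -1.69985420e+02],
       [ 0.00000000e+00,  0.00000000e+00,  0.00000000e+00,
         1.00000000e+00]])}
```

View pics/scene0b.png

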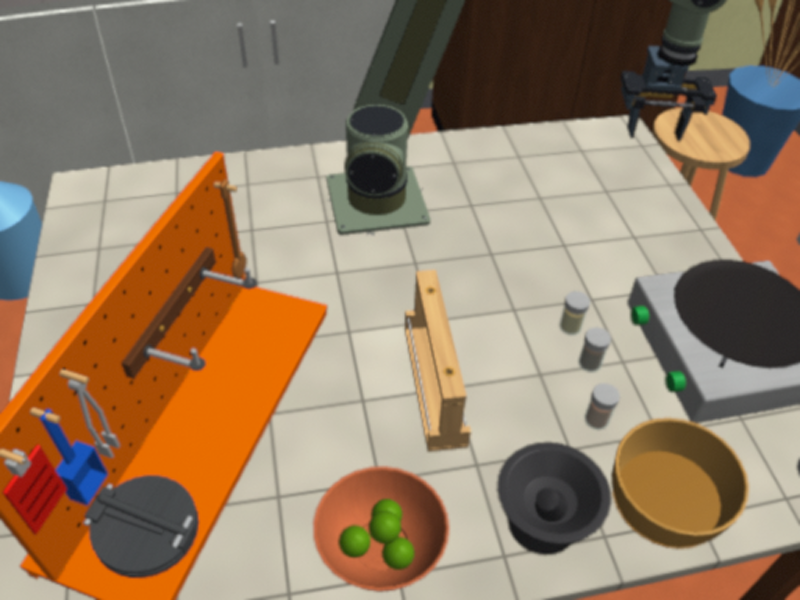

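View pics/top0b.png

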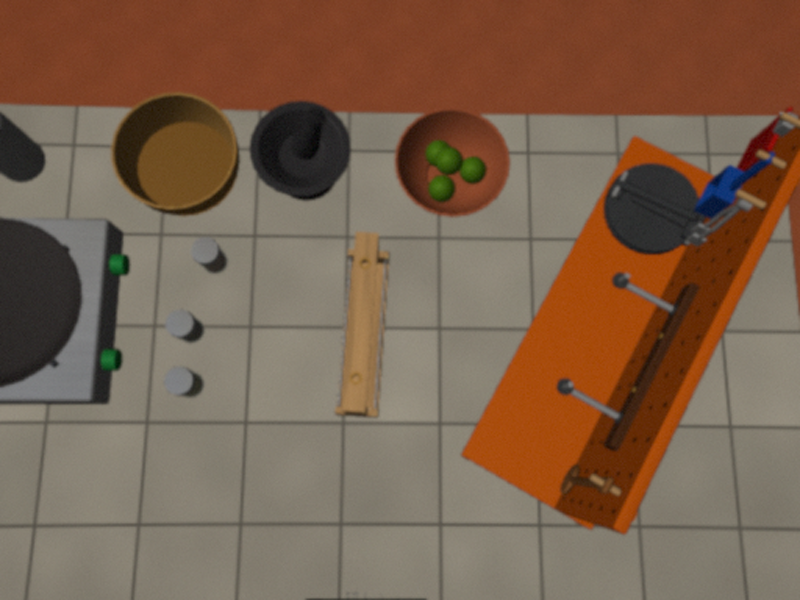

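The scene view shows the shelf holes at about (431,290) and (449,371), and the peg tips at (250,281) and (197,360). The top view shows the holes at (364,262) and (356,379), and the washers at (621,281) and (566,387). I'll crop in closer.

```bash
python3 - <<'E'
import cv2,numpy as np
def c(n,x,y,w,h,k):
    i=cv2.imread(f"pics/{n}0.png")[y:y+h,x:x+w]
    return cv2.resize(i,None,fx=k,fy=k,interpolation=cv2.INTER_CUBIC)
# 400x300 tiles, factor 5 => 80x60 ; 
a=c("scene",115,165,80,60,5)   # pegs  
b=c("scene",255,170,50,100,6) # shelf (300x600)
t=c("top",345,165,66,100,6)   # pegs (396x600)
u=c("top",208,140,50,130,4.6)
cv2.imwrite("pics/c1.png",np.hstack([b,np.vstack([a,np.zeros((300,400,3),np.uint8)])]))
cv2.imwrite("pics/c2.png",np.hstack([t,u[:600]] if u.shape[0]>=600 else [t,cv2.copyMakeBorder(u,0,600-u.shape[0],0,0,cv2.BORDER_CONSTANT)]))
E
```

```text
(no output)
```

View pics/c1.png

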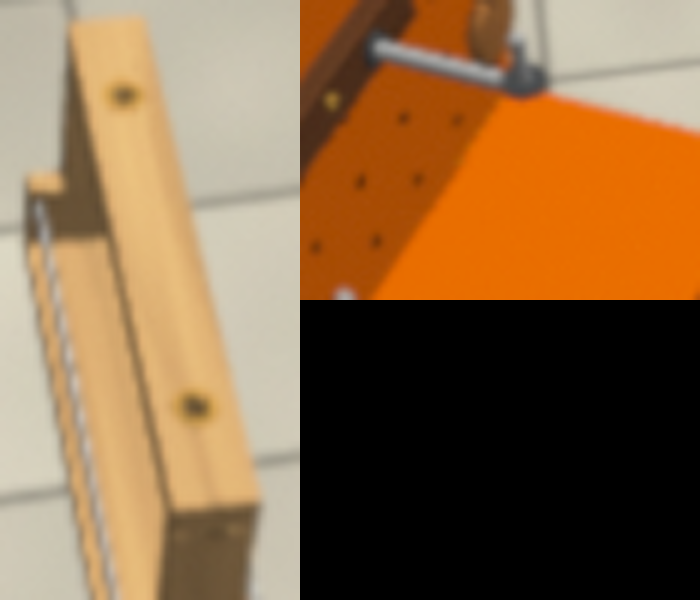

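View pics/c2.png

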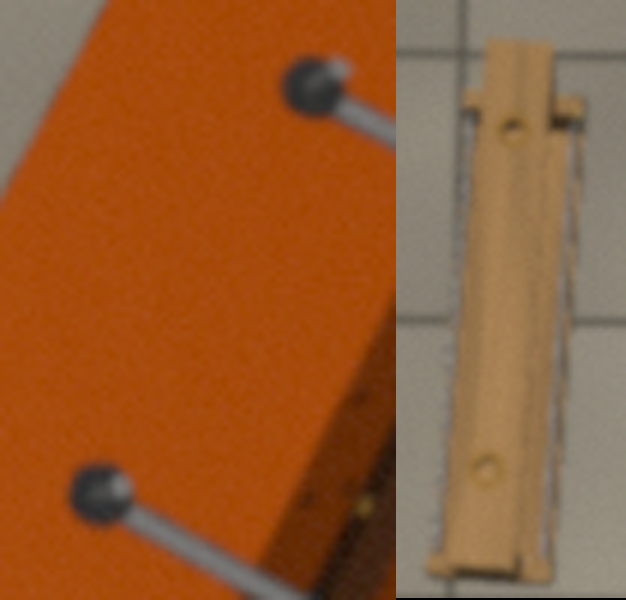

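The crops show the near peg washer at (159.8,181) in the scene view and (361.5,247.2) in the top view, and the far peg at (126,231) and (397,179.3). The near hole is at (275.7,185.8) and (228,242.2), and the far hole at (287.5,237.7) and (233.7,168.3).

```bash
cat > h.py <<'E'
from workcell import *
import cv2,numpy as np
from scipy.optimize import least_squares
from scipy.spatial.transform import Rotation as Ro
def ext(n,s=None):
    m=camera_model(n)
    if n=="wrist":
        T=np.eye(4);T[:3,:3]=Ro.from_euler('xyz',s["ee_rot"],degrees=True).as_matrix();T[:3,3]=s["ee_pos"]
        C=np.linalg.inv(T@m["mount"]);return m,C[:3,:3],C[:3,3]
    return m,cv2.Rodrigues(m["rvec"])[0],m["tvec"]
def proj(n,P,s=None):
    m,R,t=ext(n,s);p=np.atleast_2d(P)@R.T+t;q=p[:,:2]/p[:,2:];q=q*(1+m["k1"]*(q**2).sum(1,keepdims=True))
    return q*[m["fx"],m["fy"]]+[m["cx"],m["cy"]]
def bar(p,L=90): # x,y,z,yaw -> near(-y side in body), far
    d=np.array([np.cos(p[3]),np.sin(p[3]),0])*L;return np.array([p[:3]-d,p[:3]+d])
E
python3 - <<'E'
from h import *
S=np.array([[275.7,185.8],[287.5,237.7]]);T=np.array([[228,242.2],[233.7,168.3]])
f=lambda p:np.r_[(proj("scene",bar(p))-S).ravel(),(proj("top",bar(p))-T).ravel()]
r=least_squares(f,[500,0,150,0],x_scale=[100,100,100,1]);print("rail top",r.x,np.degrees(r.x[3]),r.fun.round(1))
g=lambda p:f([p[0],p[1],150,p[2]]);r=least_squares(g,[500,0,0],x_scale=[100,100,1]);print(r.x,np.degrees(r.x[2]),r.fun.round(1))
S2=np.array([[159.8,181],[126,231]]);T2=np.array([[361.5,247.2],[397,179.3]])
f2=lambda p:np.r_[(proj("scene",bar(p))-S2).ravel(),(proj("top",bar(p))-T2).ravel()]
r=least_squares(f2,[500,-300,150,0],x_scale=[100,100,100,1]);print("pegs",r.x,np.degrees(r.x[3]),r.fun.round(1),bar(r.x))
E
```

```text
rail top [ 5.32096785e+02  1.04781730e+01  1.50080719e+02 -5.88554155e-02] -3.3721669094314306 [-0.9 -0.1 -0.8  0.1 -0.7 -0.3 -0.8 -0. ]
[ 5.32083367e+02  1.04861258e+01 -5.88486971e-02] -3.371781976087499 [-0.9 -0.1 -0.8  0.1 -0.7 -0.3 -0.8 -0. ]
pegs [ 505.3248826  -329.9974877   208.49651117   -0.5132398 ] -29.40647425984386 [-0.4 -0.9 -0.5  0.8 -0.6 -0.  -0.3  0. ] [[ 426.92063246 -285.80729014  208.49651117]
 [ 583.72913273 -374.18768527  208.49651117]]
```

Pegs: middle at about (505,-330), washer z≈208, yaw -29.4°. Rail: middle at (532,10.5), yaw -3.4°. Moving above the shelf.

Call:
{"name": "arm_command", "arguments": {"deltas": "0 0 0 0 0 -10.7 91; -35 -44 0 0 0 0 91; -35 -44 0 0 0 0 91; -35 -44 0 0 0 0 91; -35 -44 0 0 0 0 91"}}

```text
time_s: 0.78
ee_pos: [270.7, 371.6, 213.8]
ee_rot: [-180.0, 0.0, 176.5]
force: [0.8, 0.2, -0.3]
gripper_width: 91.0
```

Call:
{"name": "arm_command", "arguments": {"deltas": "-35 -44 0 0 0 0 91; -35 -44 0 0 0 0 91; -35 -44 0 0 0 0 91; -35 -44 0 0 0 0 91; -35 -44 0 0 0 0 91"}}

```text
time_s: 1.4
ee_pos: [432.0, 141.3, 213.9]
ee_rot: [180.0, 0.0, 176.5]
force: [0.5, 0.2, -1.0]
gripper_width: 90.7
```

Call:
{"name": "arm_command", "arguments": {"deltas": "-35 -44 0 0 0 0 91; -35 -38 0 0 0 0 91; 0 0 0 0 0 0 91; 0 0 0 0 0 0 91"}}

```text
time_s: 1.9
ee_pos: [495.5, 57.1, 213.5]
ee_rot: [180.0, -0.1, 176.5]
force: [0.6, 0.7, 0.4]
gripper_width: 90.8
```

Call:
{"name": "arm_command", "arguments": {"deltas": "-39 -44 0 0 0 0 91; 0 0 0 0 0 0 91; 0 0 0 0 0 0 91"}}

```text
time_s: 2.28
ee_pos: [531.4, 11.8, 213.8]
ee_rot: [180.0, -0.1, 176.6]
force: [-0.7, 0.7, 0.3]
gripper_width: 90.8
```

```bash
python3 - <<'E'
from h import *
s=state();im=grab_frame("wrist");print(s["ee_pos"],s["ee_rot"])
print(proj("wrist",np.vstack([bar([532.1,10.5,150,-.0588]),[532.1,10.5,150]]),s).round(1))
cv2.imwrite("pics/w1.png",cv2.resize(im[:,:,::-1],(800,600),interpolation=cv2.INTER_CUBIC))
E
```

```text
[531.36829388  11.8202832  213.78693978] [ 1.79960813e+02 -7.25325952e-02  1.76561368e+02]
[[253.8  89.2]
 [254.5 302.9]
 [254.2 206.3]]
```

View pics/w1.png

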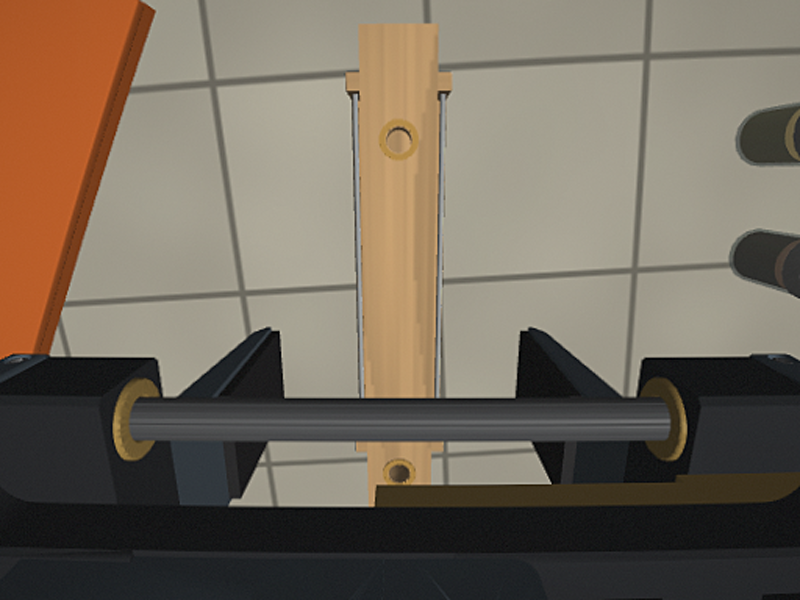

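The wrist view shows the holes at (254.7,89) and (255.4,302). That is within 1 px of the prediction, so I'll descend and grip.

Call:
{"name": "arm_command", "arguments": {"deltas": "-1 -1 35 0 0 0 91; 0 0 30 0 0 0 91; 0 0 14 0 0 0 91; 0 0 10 0 0 0 91; 0 0 0 0 0 0 91", "force": 30}}

```text
time_s: 2.95
ee_pos: [533.3, 9.8, 125.0]
ee_rot: [180.0, -0.0, 176.5]
force: [0.2, -0.2, 0.3]
gripper_width: 91.1
```

Call:
{"name": "arm_command", "arguments": {"deltas": "0 0 0 0 0 0 30; 0 0 0 0 0 0 30; 0 0 0 0 0 0 30; 0 0 0 0 0 0 30; 0 0 0 0 0 0 30", "force": 30}}

```text
time_s: 3.58
ee_pos: [533.4, 9.5, 125.0]
ee_rot: [180.0, 0.0, 176.5]
force: [-0.3, 0.0, -0.1]
gripper_width: 44.1
```

Call:
{"name": "arm_command", "arguments": {"deltas": "0 0 0 0 0 0 30; 0 0 0 0 0 0 30; 0 0 0 0 0 0 30"}}

```text
time_s: 3.95
ee_pos: [533.4, 9.6, 124.9]
ee_rot: [180.0, -0.0, 176.5]
force: [-0.5, 0.7, -0.5]
gripper_width: 36.0
```

Call:
{"name": "arm_command", "arguments": {"deltas": "0 0 -10 0 0 0 30; 0 0 -20 0 0 0 30; 0 0 -35 0 0 0 30; 0 0 -35 0 0 0 30; 0 0 -35 0 0 0 30"}}

```text
time_s: 4.58
ee_pos: [532.8, 9.3, 261.0]
ee_rot: [-180.0, -0.1, 176.5]
force: [0.5, 0.4, -3.5]
gripper_width: 35.8
```

Call:
{"name": "arm_command", "arguments": {"deltas": "0 0 -25 0 0 0 30; 0 0 0 0 0 0 30; 0 0 0 0 0 0 30"}}

```text
time_s: 4.95
ee_pos: [532.4, 9.4, 283.6]
ee_rot: [-180.0, -0.2, 176.5]
force: [-0.5, -0.6, -3.3]
gripper_width: 36.0
```

Call:
{"name": "arm_command", "arguments": {"deltas": "0 0 0 0 0 8.6 30; 0 0 0 0 0 8.6 30; 0 0 0 0 0 8.7 30; 0 0 0 0 0 0 30; 0 0 0 0 0 0 30"}}

```text
time_s: 5.58
ee_pos: [532.9, 9.5, 284.0]
ee_rot: [-180.0, -0.1, 150.7]
force: [0.1, -0.0, -3.5]
gripper_width: 35.5
```

Call:
{"name": "arm_command", "arguments": {"deltas": "-18 -26 0 0 0 0 30; -36 -52 0 0 0 0 30; -36 -52 0 0 0 0 30; -35 -52 0 0 0 0 30; -18 -26 0 0 0 0 30"}}

```text
time_s: 6.2
ee_pos: [555.3, -243.5, 284.1]
ee_rot: [-180.0, -0.0, 150.5]
force: [0.0, 0.5, -3.3]
gripper_width: 36.1
```

Call:
{"name": "arm_command", "arguments": {"deltas": "0 0 0 0 0 0 30; 0 0 0 0 0 0 30; 0 0 0 0 0 0 30; 0 0 0 0 0 0 30"}}

```text
time_s: 6.7
ee_pos: [555.7, -239.3, 285.1]
ee_rot: [180.0, 0.0, 150.7]
force: [0.5, 0.4, -3.1]
gripper_width: 36.1
```

```bash
python3 - <<'E'
from h import *
s=state();im=grab_frame("wrist");print(s["ee_pos"],s["ee_rot"],s["force"])
P=bar([505.3,-330,208.5,-.5132]);print(proj("wrist",P,s).round(1),proj("wrist",P+[0,0,30],s).round(1))
c=s["ee_pos"];print("holes",proj("wrist",bar([c[0]-1.1,c[1]+.6,c[2]+25,np.radians(s["ee_rot"][2]-180)]),s).round(1))
cv2.imwrite("pics/w2.png",cv2.resize(im[:,:,::-1],(800,600),interpolation=cv2.INTER_CUBIC))
E
```

```text
[ 555.7427318  -239.26169169  285.13715021] [1.79989449e+02 8.43316392e-03 1.50697416e+02] [ 0.46645114  0.36160187 -3.1270376 ]
[[122.5  90.5]
 [144.3 293.6]] [[104.2  87.6]
 [131.9 314.1]]
holes [[255.6  69.5]
 [255.8 387.3]]
```

View pics/w2.png

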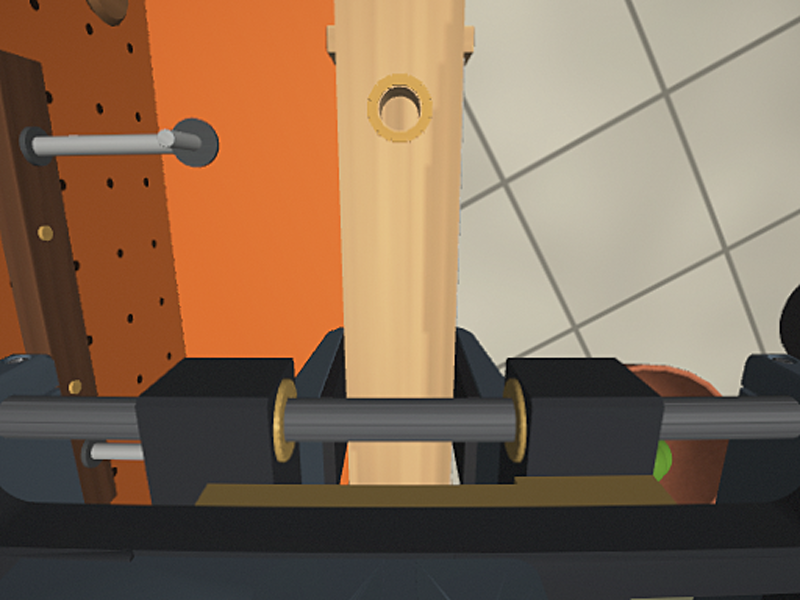

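The near hole is at (256,69) and the near peg washer at (123.5,91), with its tip at (105.6,88.3). All are within about 1.4 px of the prediction. Moving over the pegs, with the rail still above the tips.

Call:
{"name": "arm_command", "arguments": {"deltas": "0 -15 10 0 0 0 30; -1 -25 10 0 0 0 30; -1 -25 5 0 0 0 30; 0 -18 0 0 0 0 30; 0 -8 0 0 0 0 30"}}

```text
time_s: 7.38
ee_pos: [512.0, -321.6, 259.9]
ee_rot: [180.0, -0.0, 150.5]
force: [0.6, 1.1, -3.9]
gripper_width: 35.7
```

Call:
{"name": "arm_command", "arguments": {"deltas": "0 -6 0 0 0 0 30; 0 -4 0 0 0 0 30; 0 -2 0 0 0 0 30; 0 0 0 0 0 0 30; 0 0 0 0 0 0 30"}}

```text
time_s: 8.0
ee_pos: [507.0, -330.7, 259.9]
ee_rot: [180.0, -0.0, 150.6]
force: [0.8, 0.1, -3.9]
gripper_width: 35.6
```

```bash
cat > look.py <<'E'
from h import *
import sys
s=state();im=grab_frame("wrist");im2=grab_frame("scene");print(s["ee_pos"].round(1),s["ee_rot"].round(2),s["force"].round(1))
P=bar([505.3,-330,208.5,-.5132]);print(proj("wrist",P,s)[0].round(1),proj("wrist",P+[0,0,30],s)[0].round(1))
yaw=np.radians(s["ee_rot"][2]-180);tx=-np.array([np.cos(yaw),np.sin(yaw)]);ty=np.array([tx[1],-tx[0]])*-1
ty=np.array([np.sin(np.radians(s["ee_rot"][2])),-np.cos(np.radians(s["ee_rot"][2]))])
d=np.array([505.3,-330])-s["ee_pos"][:2];print("to go x,y",d@tx-2.2,d@ty+.5, "turn",(s["ee_rot"][2]-150.6))
a=cv2.resize(im[0:130,160:340],None,fx=3.3,fy=3.3,interpolation=cv2.INTER_CUBIC)[:420,:594]
b=cv2.resize(im2[150:270,90:220],None,fx=3,fy=3,interpolation=cv2.INTER_CUBIC)
W=np.zeros((600,800,3),np.uint8);k=cv2.resize(im[:130,170:330],(400,325),interpolation=cv2.INTER_CUBIC);W[:325,:400]=k;W[:360,405:795]=b
W[330:600,:390]=cv2.resize(im[:,:],(390,270))
cv2.imwrite(f"pics/{sys.argv[1]}.png",W[:,:,::-1])
E
python3 look.py w3
```

```text
[ 507.  -330.7  259.9] [179.99  -0.   150.63] [ 0.8  0.1 -3.9]
[255.2  83.6] [255.2  79. ]
to go x,y -0.36494360708916496 0.24484012045102654 turn 0.027925361902816803
```

View pics/w3.png

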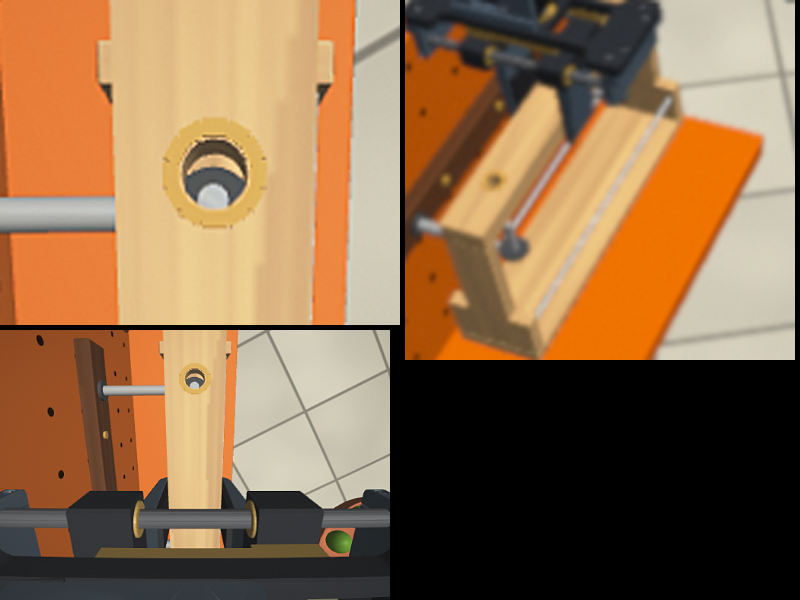

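The near peg tip shows through the hole at about (254.8,78), against a predicted (255.2,79.0), so it is centred to about 0.5 mm. Lowering gently.

Call:
{"name": "arm_command", "arguments": {"deltas": "0 0 8 0 0 0 30; 0 0 8 0 0 0 30; 0 0 5 0 0 0 30; 0 0 2 0 0 0 30; 0 0 0 0 0 0 30"}}

```text
time_s: 8.72
ee_pos: [506.8, -331.0, 236.8]
ee_rot: [180.0, -0.0, 150.6]
force: [0.1, -0.2, -4.0]
gripper_width: 35.9
```

Call:
{"name": "arm_command", "arguments": {"deltas": "0 0 1 0 0 0 30; 0 0 1 0 0 0 30; 0 0 1 0 0 0 30; 0 0 1 0 0 0 30; 0 0 0 0 0 0 30"}}

```text
time_s: 9.35
ee_pos: [506.8, -330.9, 232.8]
ee_rot: [180.0, -0.0, 150.6]
force: [-0.6, 0.3, -3.1]
gripper_width: 35.6
```

Call:
{"name": "arm_command", "arguments": {"deltas": "0 0 1 0 0 0 30; 0 0 1 0 0 0 30; 0 0 1 0 0 0 30; 0 0 0 0 0 0 30"}}

```text
time_s: 9.85
ee_pos: [506.8, -330.9, 229.8]
ee_rot: [180.0, -0.0, 150.6]
force: [-1.0, 0.5, -3.9]
gripper_width: 35.7
```

Call:
{"name": "arm_command", "arguments": {"deltas": "0 0 1 0 0 0 30; 0 0 1 0 0 0 30; 0 0 1 0 0 0 30; 0 0 0 0 0 0 30"}}

```text
time_s: 10.35
ee_pos: [506.8, -330.9, 226.8]
ee_rot: [180.0, -0.0, 150.6]
force: [-0.1, 0.3, -4.4]
gripper_width: 35.8
```

Call:
{"name": "arm_command", "arguments": {"deltas": "0 0 1 0 0 0 30; 0 0 1 0 0 0 30; 0 0 1 0 0 0 30; 0 0 0 0 0 0 30"}}

```text
time_s: 10.85
ee_pos: [506.8, -330.9, 223.8]
ee_rot: [180.0, -0.0, 150.6]
force: [0.7, -0.1, -4.0]
gripper_width: 35.4
```

There is no contact 8 mm below tip height, so both pegs look to be in. I'll continue lowering.

Call:
{"name": "arm_command", "arguments": {"deltas": "0 0 2 0 0 0 30; 0 0 2 0 0 0 30; 0 0 2 0 0 0 30; 0 0 0 0 0 0 30"}}

```text
time_s: 11.35
ee_pos: [506.7, -330.9, 217.6]
ee_rot: [180.0, -0.0, 150.6]
force: [0.8, 0.5, -3.0]
gripper_width: 35.9
```

Call:
{"name": "arm_command", "arguments": {"deltas": "0 0 2 0 0 0 30; 0 0 2 0 0 0 30; 0 0 2 0 0 0 30; 0 0 0 0 0 0 30"}}

```text
time_s: 11.85
ee_pos: [506.7, -330.9, 211.6]
ee_rot: [180.0, -0.0, 150.6]
force: [-0.4, 0.4, -4.6]
gripper_width: 36.0
```

Call:
{"name": "arm_command", "arguments": {"deltas": "0 0 1 0 0 0 30; 0 0 1 0 0 0 30; 0 0 1 0 0 0 30; 0 0 1 0 0 0 30; 0 0 0 0 0 0 30"}}

```text
time_s: 12.48
ee_pos: [506.8, -330.9, 207.8]
ee_rot: [180.0, -0.0, 150.6]
force: [0.0, 0.0, -3.7]
gripper_width: 35.9
```

Call:
{"name": "arm_command", "arguments": {"deltas": "0 0 1 0 0 0 30; 0 0 1 0 0 0 30; 0 0 1 0 0 0 30; 0 0 0 0 0 0 30"}}

```text
time_s: 12.98
ee_pos: [506.8, -331.0, 204.8]
ee_rot: [180.0, -0.0, 150.6]
force: [0.3, 0.6, -3.5]
gripper_width: 35.8
```

Call:
{"name": "arm_command", "arguments": {"deltas": "0 0 0.8 0 0 0 30; 0 0 0.7 0 0 0 30; 0 0 0 0 0 0 30; 0 0 0 0 0 0 30"}}

```text
time_s: 13.48
ee_pos: [506.8, -331.0, 203.4]
ee_rot: [180.0, 0.0, 150.6]
force: [0.3, 0.4, -3.0]
gripper_width: 36.1
```

Call:
{"name": "arm_command", "arguments": {"deltas": "0 0 0.8 0 0 0 30; 0 0 0 0 0 0 30; 0 0 0 0 0 0 30"}}

```text
time_s: 13.85
ee_pos: [506.9, -331.0, 202.6]
ee_rot: [180.0, -0.0, 150.6]
force: [-1.1, 0.0, -4.0]
gripper_width: 35.8
```

Near the washers. I'll take one look to confirm both pegs are through.

```bash
python3 look.py w4
```

```text
[ 506.9 -331.   202.6] [179.99  -0.   150.6 ] [-1.1  0.  -4. ]
[255.7  73.4] [255.8  64.5]
to go x,y -0.37326479594182693 0.5645952911884187 turn 0.002472864667140584
```

View pics/w4.png

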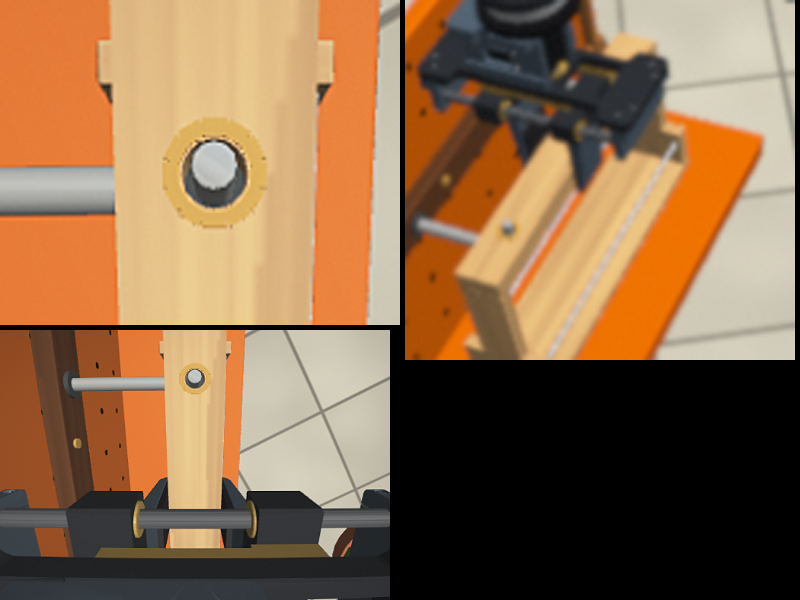

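Call:
{"name": "arm_command", "arguments": {"deltas": "0 0 0.7 0 0 0 30; 0 0 0 0 0 0 30; 0 0 0 0 0 0 30"}}

```text
time_s: 14.32
ee_pos: [506.9, -330.9, 201.9]
ee_rot: [180.0, -0.0, 150.6]
force: [0.3, 0.2, -4.1]
gripper_width: 35.9
```

Call:
{"name": "arm_command", "arguments": {"deltas": "0 0 0.7 0 0 0 30; 0 0 0 0 0 0 30; 0 0 0 0 0 0 30"}}

```text
time_s: 14.7
ee_pos: [506.8, -331.0, 201.2]
ee_rot: [180.0, -0.0, 150.6]
force: [0.0, -0.2, -4.1]
gripper_width: 35.6
```

Pegs stand up through both holes: near tip at crop (213,163), and the far peg is visible at (507,228). I'll lower until the washers take the weight.

Call:
{"name": "arm_command", "arguments": {"deltas": "0 0 0.7 0 0 0 30; 0 0 0 0 0 0 30; 0 0 0 0 0 0 30"}}

```text
time_s: 15.08
ee_pos: [506.9, -331.0, 200.5]
ee_rot: [180.0, -0.0, 150.6]
force: [-0.3, -1.1, -3.1]
gripper_width: 35.9
```

Call:
{"name": "arm_command", "arguments": {"deltas": "0 0 0.7 0 0 0 30; 0 0 0 0 0 0 30; 0 0 0 0 0 0 30"}}

```text
time_s: 15.45
ee_pos: [506.9, -331.0, 199.9]
ee_rot: [180.0, 0.0, 150.6]
force: [0.1, 0.8, -4.6]
gripper_width: 35.7
```

Call:
{"name": "arm_command", "arguments": {"deltas": "0 0 0.7 0 0 0 30; 0 0 0 0 0 0 30; 0 0 0 0 0 0 30"}}

```text
time_s: 15.82
ee_pos: [506.9, -331.0, 199.6]
ee_rot: [180.0, 0.0, 150.6]
force: [-1.3, 0.5, 1.2]
gripper_width: 36.0
```

Call:
{"name": "arm_command", "arguments": {"deltas": "0 0 0.4 0 0 0 30; 0 0 0 0 0 0 30; 0 0 0 0 0 0 30"}}

```text
time_s: 16.2
ee_pos: [507.0, -331.0, 199.6]
ee_rot: [-180.0, 0.1, 150.6]
force: [-0.7, 1.9, 5.6]
gripper_width: 36.1
```

The rail is seated, with about 10 N of upward support. Releasing and retreating straight up.

Call:
{"name": "arm_command", "arguments": {"deltas": "0 0 0 0 0 0 38; 0 0 0 0 0 0 42; 0 0 0 0 0 0 50; 0 0 0 0 0 0 60; 0 0 0 0 0 0 60"}}

```text
time_s: 16.82
ee_pos: [506.9, -331.0, 198.6]
ee_rot: [180.0, -0.0, 150.6]
force: [-0.2, 0.7, -1.2]
gripper_width: 60.0
```

Call:
{"name": "arm_command", "arguments": {"deltas": "0 0 -5 0 0 0 60; 0 0 -15 0 0 0 60; 0 0 -30 0 0 0 60; 0 0 -40 0 0 0 60; 0 0 -40 0 0 0 60"}}

```text
time_s: 17.45
ee_pos: [506.8, -331.0, 331.3]
ee_rot: [-180.0, 0.1, 150.6]
force: [0.3, 0.1, 0.2]
gripper_width: 59.7
```

Call:
{"name": "arm_command", "arguments": {"deltas": "0 40 0 0 0 0 60; 0 40 0 0 0 0 60; 0 40 0 0 0 0 60; 0 0 0 0 0 0 60; 0 0 0 0 0 0 60"}}

```text
time_s: 18.08
ee_pos: [565.6, -226.8, 329.5]
ee_rot: [-180.0, 0.1, 150.6]
force: [-0.2, -0.6, -0.9]
gripper_width: 60.0
```

```bash
python3 - <<'E'
from h import *
s=state();print(s["ee_pos"],s["force"]);W=np.zeros((600,800,3),np.uint8)
sc,tp,wr=[grab_frame(n) for n in("scene","top","wrist")]
W[:360,:390]=cv2.resize(sc[150:270,90:220],(390,360),interpolation=cv2.INTER_CUBIC)
W[:360,405:795]=cv2.resize(tp[150:270,320:450],(390,360),interpolation=cv2.INTER_CUBIC)
W[365:600,:313]=cv2.resize(wr,(313,235));W[365:600,405:718]=cv2.resize(tp,(313,235))
for n in("scene","top"):print(n,proj(n,np.vstack([bar([505.3,-330,238.5,-.5132]),bar([505.3,-330,226.5,-.5132],140)])).round(1).tolist())
cv2.imwrite("pics/f.png",W[:,:,::-1])
E
```

```text
[ 565.60130091 -226.84710479  329.49156026] [-0.15449766 -0.56986403 -0.91918124]
scene [[157.9, 171.6], [123.1, 223.4], [167.0, 162.3], [113.3, 243.1]]
top [[364.3, 245.9], [401.0, 176.2], [352.5, 266.4], [409.1, 159.0]]
```

View pics/f.png

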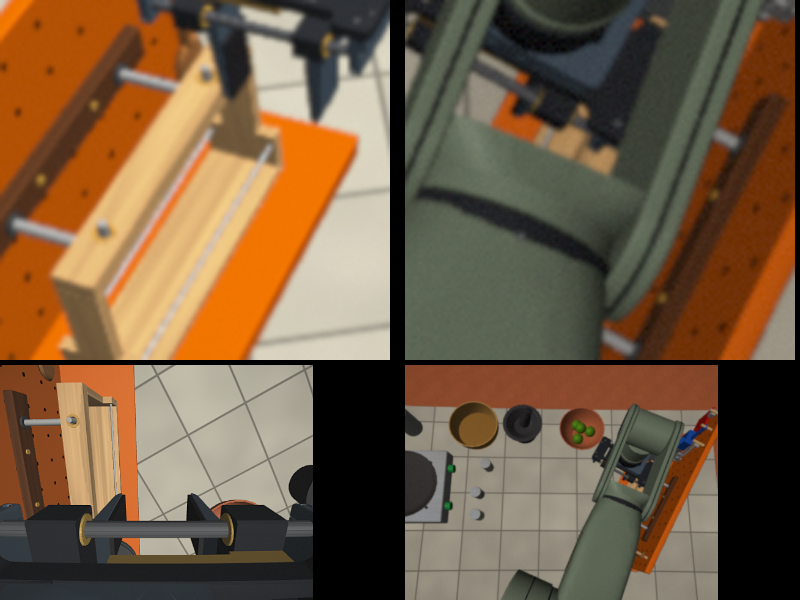

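Call:
{"name": "arm_command", "arguments": {"deltas": "0 0 0 0 0 0 60; 0 0 0 0 0 0 60; 0 0 0 0 0 0 60; 0 0 0 0 0 0 60"}}

```text
time_s: 18.73
ee_pos: [565.7, -226.5, 328.7]
ee_rot: [180.0, -0.0, 150.6]
force: [-0.2, 0.8, -0.1]
gripper_width: 60.0
```

```bash
python3 -c "
from workcell import *
print(job_done())"
```

```text
the job is handed in; nothing more can be done
None
```

The shelf is hanging on the two pegs, released, and the job was handed in at about 18.8 s; no verdict was reported.

I located the shelf and pegs in the cameras, gripped the rail at 30 N and centred the holes over the pegs. I then lowered it in small steps. No contact showed until the rail met the washers, where support rose to about 10 N, and then I opened the gripper and backed away.

**Last checks:** the final pictures show both pegs standing up through the rail and the gripper clear. Tool force reads near zero, and the jars look unmoved in the top view. The rail met the washers about 2 mm lower than the cameras had put them, within calibration error. I did not measure the shelf's tilt after release; it only looked upright. The last top view was mostly blocked by the arm, so it doesn't confirm the seating.

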